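Hang the loaded weighing pan on the spring balance

TASK

Weigh the small paper-wrapped pack: take the weighing pan it lies in by its handle and hang the pan by its wire bail in the hook of the spring balance, with the pack still in it. The load is lopsided, so give the pan its hanging lean while you still hold it, ease its weight gently onto the spring by feel, and let go only when the spring carries all of it, so that the hook does not bounce and the pan does not swing, spill or come off. Leave the pan hanging free and still, and the other things where they are.

Things in the scene. Friction and masses are not known exactly. Their poses are not given: they have to be found in the camera images.
- pan_handle (a point): centre of the straight black plastic handle of the weighing pan, the place to grip it. The handle is 66 mm long, 14 mm wide and 20 mm high, with its centre 30 mm above the pan's underside. Axes are those of the pan: x runs along the handle to the dish (the dish's centre lies 100 mm further along +x), y across the handle, z up
- bail_top (a point): underside of the top of the pan's bail, the spot that must sit in the hook. The bail is a stiff steel wire 4 mm thick, fixed to the dish, an arch in the pan's y-z plane whose top is a blunt upside-down V; this point lies 156 mm above the pan's underside, that is 100 mm along +x and 126 mm up from pan_handle. Axes as the pan's
- pan: the weighing pan: round steel dish 120 mm across and 26 mm deep with the handle and bail; 150 g empty. Its weight and the pack's lie towards the handle: hung free by the bail the loaded pan leans, handle end down, by about 5 to 8 degrees about its y axis (the further off-centre and the heavier the pack, the more). Origin: centre of the underside; axes as pan_handle
- pack_center (a point): centre of the small paper-wrapped pack, a brown cylinder 48 mm across and 46 mm high standing loose in the pan, 10 to 22 mm off the dish's centre towards the handle; mass anywhere from 80 to 440 g, unknown
- pack: the same pack; origin at the centre of its underside, z its axis
- stand: the fixed support stand with the spring balance: grey base plate 210 x 130 x 12 mm, upright rod 12 mm thick 125 mm behind the hook (+x side), and a clear tube 30 mm across held upright by two clamps; the tube's lower end is 75 mm above the hook's saddle. Origin: on the bench straight under the hook; its -x side is the open side, which the hook's mouth faces
- hook: steel hook of the spring balance, 5 mm wire, a J in the stand's x-z plane; it slides only straight up and down. Origin: the saddle, the lowest point of the hook's inside, 300 mm above the bench when unloaded. Spring about 70 N/m, end of travel 110 mm down; where it comes to rest depends on the weight hung
- hook_tip (a point): top of the hook's upturned tip, 27 mm above the saddle and 22 mm from it towards the stand's -x side. The shank bends back from the saddle and meets the tube's axis 55 mm above it, so the bail enters over the tip about 40 mm above the saddle, moving along the stand's +x until over the saddle, and is then lowered
- dish: bystander: steel dish 112 mm across, 30 mm high, without bail or handle; origin centre of underside
- pack_b: bystander: wide wrapped pack, 80 mm across, 36 mm high; origin centre of underside
- pack_c: bystander: wrapped pack 64 mm across, 60 mm high; origin centre of underside
- bottle: bystander: amber bottle 52 mm across, 130 mm high; origin centre of underside
- beaker: bystander: glass beaker 66 mm across, 85 mm high; origin centre of underside
- gauze: bystander: white gauze roll standing on end, 44 mm across, 75 mm high; origin centre of underside
- drops: bystander: dropper bottle 32 mm across, 65 mm high; origin centre of underside

How it is judged (in metres and radians):
On the way, in this order (a step that is already met when the one before it is completed fails the run):
1. the loaded pan is lifted clear of the bench by hand (height (world z) of pan above 0.05 m and contact force between pan and the fingers above 0.5 N and contact force between pan and hook below 0.1 N), for 0.2 s.
2. the bail bears on the hook while the pan is still held (contact force between pan and hook above 1.2 N and contact force between pan and the fingers above 0.5 N and distance between bail_top and hook below 0.012 m), for 0.3 s.
At the end, for the whole second after the job is handed in: The pan hangs by its bail in the hook (bail top within 10 mm of the saddle), clear of the bench, tilted under 14 degrees, at rest (hook under 20 mm/s, pan under 0.4 rad/s), the pack upright in the dish within 40 mm of its centre, and the fingers off it (distance between bail_top and hook below 0.01 m and contact force between pan and hook above 1.2 N and height (world z) of pan above 0.03 m and angle between pan's own z axis and vertical below 0.25 rad and linear speed of hook below 0.02 m/s and angular speed of pan below 0.4 rad/s and distance between pack and pan below 0.04 m and angle between pack's own z axis and vertical below 0.3 rad and contact force between pan and the fingers below 0.05 N); the robot touches nothing.
It fails at once if the hook jerks or bounces: it moves faster than 0.07 m/s (linear speed of hook above 0.07 m/s).
It fails at once if the pan swings faster than 0.6 rad/s once it hangs on the hook out of the hand (contact force between pan and the fingers below 0.05 N and contact force between pan and hook above 0.5 N and angular speed of pan above 0.6 rad/s).
It fails at once if the stand, its spring balance or hook is pushed or pulled with more than 10 N (contact force between stand and anything else above 10 N).
It fails at once if the pan tips or swings by more than 20 degrees (angle between pan's own z axis and vertical above 0.35 rad).
It fails at once if a bystander is moved by more than 20 mm (distance of any of dish, pack_b, pack_c, bottle, beaker, gauze, drops from where it was at the start of the episode above 0.02 m).
It also fails if it takes over 64 s, if anything falls off the work surface, if the arm or the gripper's body presses on something with over 40 N, if the wrist force passes 120 N, or if a joint passes its speed limit or range.

ROBOT

A 7-joint arm with a two-finger parallel gripper is mounted at the origin on the work surface. World frame = base frame: x ahead of the robot, y to its left, z up, the work surface at z = 0. Lengths are in mm, angles in rad, forces in N, time in s.
With the tool pointing down it reaches from about 400 to 925 mm from the base axis. Payload 5.6 kg.
Tool frame: the origin (TCP) lies on the centre line of the jaws, within the pads' length; the fingertips stand ahead of it and the grasp point (between the pads) lies 2 mm behind it (tip_extent is the z of the fingertips in the tool frame, in mm); z points along the fingers, y is the direction in which the jaws open and shut (so a half turn about z gives the same grasp; the last joint's range is limited). The gripper opens to 85 mm and grips with 20 to 120 N. Pads are 22 mm wide; open, the fingers measure 114 mm over their backs; the gripper's body (76 mm by 85 mm) begins 54 mm behind the grasp point. The pads swing forward as they close: fully open they stand 13 mm farther back than shut.
Start: joints at [1.092, 0.468, -0.012, 1.603, 0.006, 1.071, -0.056], TCP at [274.35, -589.27, 248.29] pointing down, gripper open.
Joint ranges: [-2.53, 2.53], [-0.31, 2.02], [-1.57, 1.55], [0.28, 2.44], [-1.29, 4.43], [0.15, 1.84], [-2.92, 2.92]. Speed limits (rad/s): [2.57, 2.57, 3.14, 3.14, 3.14, 3.14, 3.14].

INTERFACE

Orientations are given as a unit quaternion [w, x, y, z].
In Python, from cell import * gives the robot as it stands. The module is installed in compiled form; this text tells all that it offers.
- The arm moves only by the shell command python3 -m handwheel 'ROWS' [FORCE]. ROWS is JSON, a list of rows, each a list of 3 entries, a list of its own where there are three numbers: the shift along the tool's x, y, z in units of 25 mm (1.0 is 25 mm), then the turn, a rotation vector about the tool's x, y, z in degrees, then the closure, from 0 (fully open) to 1 (shut). In form: [[[tx, ty, tz], [wx, wy, wz], fingers], ...]. A call has 1 to 10 rows; each row shifts and turns the commanded pose from where the row before left it, along the tool's axes as they then stand; what a row does not reach is not made up. A row lasts 1/10 s, in which the tool goes at most 50 mm and 8.59 degrees, less where a joint would pass 70% of its speed; a pose out of reach is approached as far as the arm can. A call is refused whole if a number of a shift passes 1 or a number of a turn 8.59, either way. A call with a gripper value outside its range is refused whole. The fingers move at their own pace and stop on an object; FORCE is the grip in N (left out, the last holds). Time passes only in rows, so rows that do not move let the fingers close. It gives the time, the measured TCP pose, the force and the opening at its end, in the units of the state.
- state(): the state, without advancing time (a new reading comes with each control period).
- capture(name): name is "side" or "top" or "wrist"; returns the picture (480x640x3 uint8, red, green, blue); there is no depth.
- calibration(name): a dict with "camera_matrix" (3x3 intrinsics, pixels), "position" and "rotation" of the camera in the world. Camera axes: x right, y down, z forward; pixel columns grow to the right and rows downward; lengths in mm; the calibration is good to about 2 mm. A picture is of the moment at which its call begins: read the wrist's pose just before it. calibration takes no time and is no camera call; for the wrist camera it gives the pose at the moment of the call.
- close_job(): hands the job in, once; it reports no verdict.
The state is a dict: "clock": time; "joints": joint angles; "joint_vel": joint speeds; "joint_torque": joint torques, N m; "position": TCP position; "tcp_rot": TCP orientation; "wrist_force": force on the tool from outside, world axes, zero at the start; "torque": the same for the moment, N m; "gripper_width": finger opening in mm.
Only numpy, scipy, OpenCV 4.12 (cv2) and the standard library are available. Lean on these libraries where they do the work, as an engineer would, in place of code of your own. Each camera call takes 0.05 s, during which the arm holds its last target. There are 200 camera calls.

## Working session

There is one attempt and no reset: what is moved stays moved. The work goes in short steps, Python scripts to look and compute and a shell command to move; the robot and the scene stay as the last step left them, time stands still between calls to the robot, and variables do not carry over. Pictures are saved under pics/ and viewed, about 8 in all and at most 12, crops included, and the job is handed in when it is done.

```bash
mkdir -p pics; cat > h.py <<'E'
from cell import *
import numpy as np, cv2
def ray(c,u,v):
    K=np.array(c["camera_matrix"]);R=np.array(c["rotation"]);p=np.array(c["position"])
    d=R@np.linalg.inv(K)@np.array([u,v,1.]);return p,d/np.linalg.norm(d)
def plane(c,u,v,z):
    p,d=ray(c,u,v);return p+d*(z-p[2])/d[2]
def tri(c1,a,c2,b):
    p,d=ray(c1,*a);q,e=ray(c2,*b)
    s=np.linalg.lstsq(np.c_[d,-e],q-p,rcond=None)[0]
    x,y=p+s[0]*d,q+s[1]*e;return (x+y)/2,np.linalg.norm(x-y)
def proj(c,X):
    K=np.array(c["camera_matrix"]);R=np.array(c["rotation"]);p=np.array(c["position"])
    x=K@(R.T@(np.array(X)-p));return x[:2]/x[2]
E
python3 - <<'E'
from h import *
for n in("side","top"):
    im=capture(n);cv2.imwrite(f"pics/{n}0.png",im[:,:,::-1]);c=calibration(n);print(n,c)
s=state();print(s)
E
```

```text
side {'camera_matrix': array([[491.61523825,   0.        , 325.01561249],
       [  0.        , 491.61523825, 234.78784026],
       [  0.        ,   0.        ,   1.        ]]), 'position': array([ 417.52708689, -968.19605827,  821.24411234]), 'rotation': array([-0.47849825,  0.87268837, -0.09004291,  0.03669742])}
top {'camera_matrix': array([[467.96167735,   0.        , 318.60252061],
       [  0.        , 467.96167735, 243.45978273],
       [  0.        ,   0.        ,   1.        ]]), 'position': array([ 345.181716  ,    5.97044411, 1482.64495475]), 'rotation': array([ 0.06451063, -0.70132463,  0.70703515, -0.06390183])}
{'clock': 0.1, 'joints': array([ 1.09204369,  0.46830019, -0.01156938,  1.60353524,  0.00601851,
        1.07139668, -0.05628698]), 'joint_vel': array([ 0.00224347, -0.00284562,  0.00087234, -0.00193505,  0.00016996,
        0.00152364, -0.00117029]), 'joint_torque': array([ 9.74361428e-04, -5.33524096e+01,  2.17002392e-02, -2.51968181e+01,
        1.15555231e-02,  4.26707542e-03, -4.24299699e-06]), 'position': array([ 274.07934116, -588.86651895,  247.42482361]), 'tcp_rot': array([-7.64858570e-04,  9.76366207e-01,  2.16121225e-01, -2.44613730e-04]), 'wrist_force': array([ 0.68934154,  0.39516499, -0.30289315]), 'torque': array([ 0.02929007,  0.07211412, -0.02712609]), 'gripper_width': 85.65789466421731}
```

```bash
sed -i 's/^def ray/from scipy.spatial.transform import Rotation as Ro\ndef Q(q): return Ro.from_quat(np.roll(q,-1)).as_matrix()\ndef ray/; s/R=np.array(c\["rotation"\])/R=Q(c["rotation"])/g' h.py; grep -c Q h.py
```

```text
3
```

View pics/top0.png

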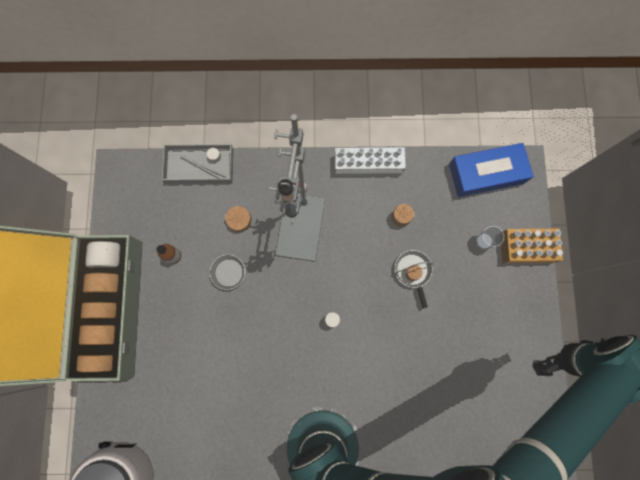

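View pics/side0.png

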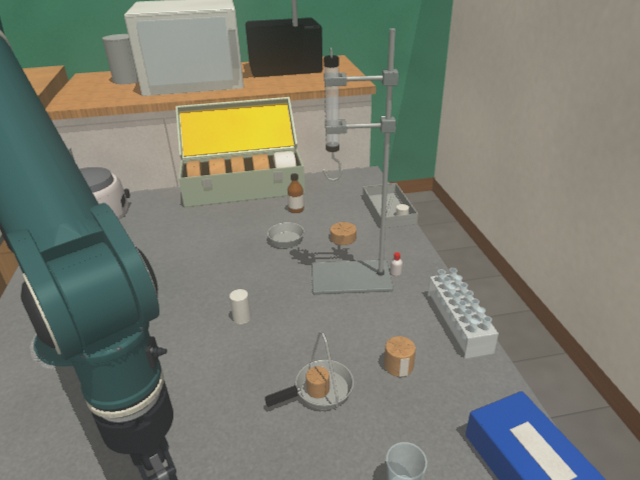

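```bash
python3 - <<'E'
import cv2,numpy as np
t=cv2.imread('pics/top0.png');s=cv2.imread('pics/side0.png')
z=lambda im,x,y,w,h,k:cv2.resize(im[y:y+h,x:x+w],None,fx=k,fy=k,interpolation=cv2.INTER_CUBIC)
a=np.hstack([z(t,380,240,66,75,4)[:300,:264],z(t,265,180,67,90,4)[:300,:268] if 0 else z(t,265,190,67,75,4)[:300,:268],z(s,310,135,67,75,4)[:300,:268]])
b=np.hstack([z(s,255,325,110,75,4)[:300,:440],z(s,305,250,90,75,4)[:300,:360]])
cv2.imwrite('pics/c1.png',np.vstack([a,b]))
E
```

```text
(no output)
```

View pics/c1.png

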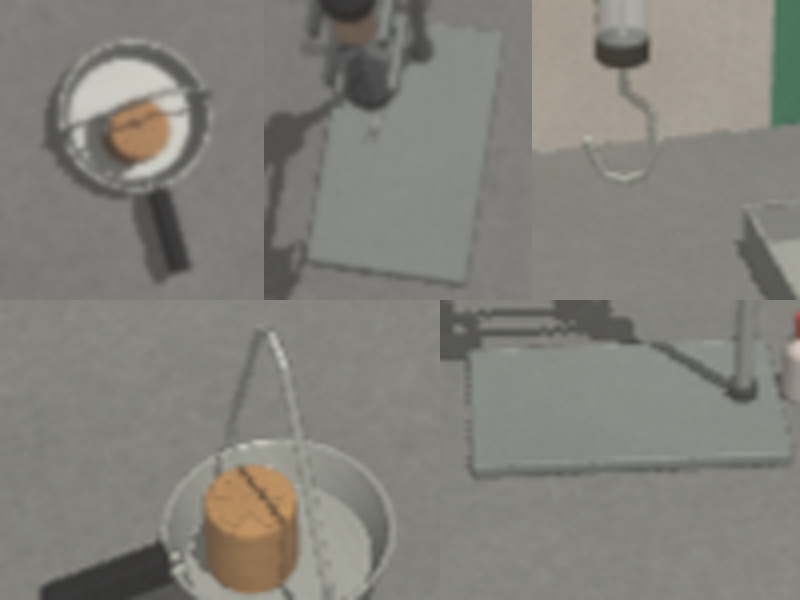

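```bash
python3 - <<'E'
from h import *
t=calibration("top");s=calibration("side")
A=plane(t,419.3,288,40);B=plane(t,424.5,307,40);C=plane(t,413.75,269.4,26)
print("handle ends",A,B,np.linalg.norm(A-B),"mid",(A+B)/2,"mask c",plane(t,422,297.5,40),"dish",C)
d=C-(A+B)/2;print("yaw",np.degrees(np.arctan2(d[1],d[0])),np.linalg.norm(d[:2]))
print("bail side",plane(s,321.25,333,159))
print("pack top",plane(t,380+138/4,240+127/4,50))
fl=plane(t,276.5,255.5,12);fr=plane(t,315.25,260.5,12);rr=plane(t,324,198,12)
print("plate",fl,fr,rr,np.linalg.norm(fl-fr),np.linalg.norm(rr-fr))
d=rr-fr;e=fl-fr;print("stand yaw",np.degrees(np.arctan2(d[1],d[0])),np.degrees(np.arctan2(e[1],e[0]))-90)
rod=plane(s,380.5,273,12);print("rod",rod)
for u,v in((305+8,250+44/4),(305+34/4,250+172/4),(305+350/4,250+158/4)): print("plate side",plane(s,u,v,12))
print("saddle side z300",plane(s,332.75,179,300),"tip side z327",plane(s,324,170,327),"tip top",plane(t,292,222.5,327))
print("tip tri",tri(t,(292,222.5),s,(324,170)))
E
```

```text
handle ends [ 468.44566465 -302.82926391   40.        ] [ 410.29473178 -315.99992944   40.        ] 59.623799146056854 mid [ 439.37019822 -309.41459667   40.        ] mask c [ 439.26122492 -309.74542728   40.        ] dish [ 527.97515946 -291.17812565   26.        ]
yaw 11.6300812920292 90.46219117843498
bail side [ 528.3034204  -289.48438085  159.        ]
pack top [ 517.667674   -288.26404051   50.        ]
plate [577.78159739 140.3800706   12.        ] [560.70864978  17.23501808  12.        ] [765.84282743 -12.60127071  12.        ] 124.32292427965963 207.29263124705474
stand yaw -8.27550722238658 -7.893225474364428
rod [752.60267143  52.47029352  12.        ]
plate side [583.52158429 148.10276937  12.        ]
plate side [560.46927157   8.64822326  12.        ]
plate side [762.69133267 -22.15272189  12.        ]
saddle side z300 [628.16187755  70.5124467  300.        ] tip side z327 [607.05107106  68.09606002 327.        ] tip top [612.20430295  73.04244089 327.        ]
tip tri (array([610.29665864,  73.30079912, 324.95001876]), np.float64(4.6527184848919205))
```

```bash
python3 -m handwheel '[[[0.92,-0.68,0.17],[0,0,0],0.3],[[0.92,-0.68,0.17],[0,0,0],0.3],[[0.92,-0.68,0.17],[0,0,0],0.3],[[0.92,-0.68,0.17],[0,0,0],0.3],[[0.92,-0.68,0.17],[0,0,0],0.3],[[0.92,-0.68,0.17],[0,0,0],0.3],[[0.92,-0.68,0.17],[0,0,0],0.3],[[0.92,-0.68,0.17],[0,0,0],0.3],[[0.92,-0.68,0.17],[0,0,0],0.3],[[0.92,-0.68,0.17],[0,0,0],0.3]]' 120
python3 -m handwheel '[[[0.92,-0.68,0.17],[0,0,-8.3],0.3],[[0,0,0],[0,0,-8.3],0.3],[[0,0,0],[0,0,-8.3],0.3],[[0,0,0],[0,0,-8.3],0.3],[[0,0,0],[0,0,-8.3],0.3],[[0,0,0],[0,0,-8.3],0.3],[[0,0,0],[0,0,-8.3],0.3],[[0,0,0],[0,0,-8.3],0.3],[[0,0,0],[0,0,-8.3],0.3],[[0,0,0],[0,0,-8.3],0.3]]'
python3 -m handwheel '[[[0,0,0],[0,0,-8.3],0.3],[[0,0,0],[0,0,-8.3],0.3],[[0,0,0],[0,0,-8.3],0.3],[[0,0,0],[0,0,-8.3],0.3],[[0,0,0],[0,0,-8.3],0.3],[[0,0,0],[0,0,-8.3],0.3],[[0,0,0],[0,0,-8.3],0.3],[[0,0,0],[0,0,-8.3],0.3],[[0,0,0],[0,0,-8.3],0.3],[[0,0,0],[0,0,-8.3],0.3]]'
python3 - <<'E'
from h import *
s=st();print(s["joints"])
im=capture("wrist");cv2.imwrite("pics/w0.png",im[:,:,::-1]);np.save("w0.npy",calibration("wrist"),allow_pickle=True);st()
E
```

```text
clock: 1.1
position: [411.3, -336.9, 205.3]
tcp_rot: [-0.0, 0.976, 0.216, -0.0]
wrist_force: [-0.4, -0.9, 0.0]
gripper_width: 59.8
clock: 2.1
position: [424.5, -312.8, 201.2]
tcp_rot: [-0.0, 0.586, 0.811, -0.0]
wrist_force: [-1.1, -0.2, -0.5]
gripper_width: 59.7
clock: 3.1
position: [424.5, -312.9, 201.2]
tcp_rot: [-0.0, -0.098, 0.995, 0.0]
wrist_force: [-0.4, -0.6, -0.1]
gripper_width: 59.9
t 3.1 p [ 424.5 -312.9  201.2] yaw -168.7 lean 0.03 roll 0.03 F [-0.44 -0.64 -0.05] M [-0.004  0.031 -0.033] w 59.9
[ 1.14814733  0.42398787 -0.71231006  1.90993289  0.34144689  0.93190748
  2.04028808]
t 3.15 p [ 424.5 -312.9  201.1] yaw -168.41 lean 0.02 roll 0.04 F [-0.32 -0.38 -0.06] M [ 0.011 -0.024  0.092] w 59.6
```

View pics/w0.png

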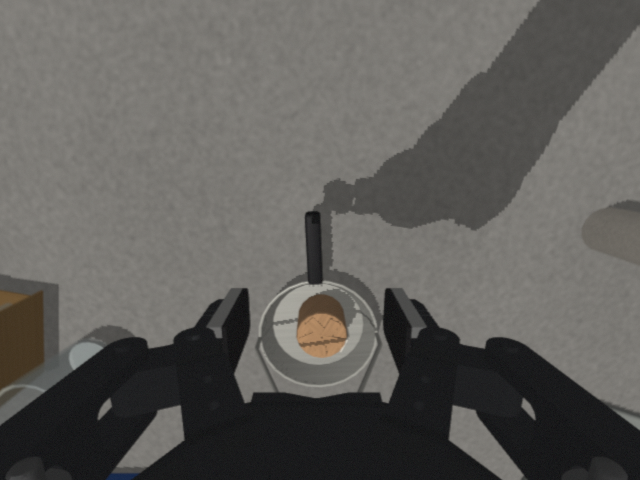

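```bash
python3 - <<'E'
from h import *
im=cv2.imread("pics/w0.png");c=np.load("w0.npy",allow_pickle=True).item()
h=cv2.cvtColor(im,cv2.COLOR_BGR2HSV)
m=(im.max(2)<45).astype(np.uint8);m[:200]=0;m[290:]=0;m[:,:295]=0;m[:,335:]=0
n,l,sb,ce=cv2.connectedComponentsWithStats(m);i=1+sb[1:,4].argmax();print(sb[i],ce[i])
ys,xs=np.nonzero(l==i);x,y,w,hh=sb[i][:4]
top=np.array([xs[ys<y+4].mean(),y]);bot=np.array([xs[ys>y+hh-5].mean(),y+hh])
A=plane(c,*top,40);B=plane(c,*bot,40);print(A,B,np.linalg.norm(A-B),(A+B)/2)
d=B-A;print("yaw",np.degrees(np.arctan2(d[1],d[0])))
C=plane(c,319.5,333,26);print("rim ctr",C,"rim near/far",plane(c,319,281,26),plane(c,320,386,26))
print("width",plane(c,260,331,26),plane(c,379,331,26))
print("TCP px",proj(c,state()["position"]), "grip on handle",proj(c,[431,-311,40]))
E
```

```text
[305 211  18  73 804] [314.52114428 248.99129353]
[ 409.01300387 -319.34739259   40.        ] [ 474.32920087 -304.27471503   40.        ] 67.03276214012386 [ 441.67110237 -311.81105381   40.        ]
yaw 12.994374446087708
rim ctr [ 530.05501773 -288.0583556    26.        ] rim near/far [ 476.0572787  -299.81842202   26.        ] [ 590.37515012 -274.93161079   26.        ]
width [ 539.74880256 -346.37955958   26.        ] [ 516.01111399 -230.604539     26.        ]
TCP px [317.63543712 316.97170017] grip on handle [317.15353309 237.27974   ]
```

```bash
python3 - <<'E'
from h import *
print(tgt(438,-311,31,12.5-180))
s=state();print(s.keys());import cell;print([n for n in dir(cell) if 'tip' in n.lower()])
E
```

```text
(array([-0.548, -0.039,  6.805]), array([ 0.04, -0.02, -0.91]))
dict_keys(['clock', 'joints', 'joint_vel', 'joint_torque', 'position', 'tcp_rot', 'wrist_force', 'torque', 'gripper_width'])
['tip_extent']
```

```bash
python3 -c "
from cell import *
print(tip_extent)"
python3 -m handwheel '[[[-0.55,-0.04,0.6],[0,0,-0.9],0.3],[[0,0,0.9],[0,0,0],0.3],[[0,0,0.9],[0,0,0],0.3],[[0,0,0.9],[0,0,0],0.3],[[0,0,0.9],[0,0,0],0.3],[[0,0,0.9],[0,0,0],0.3],[[0,0,0.5],[0,0,0],0.3],[[0,0,0.4],[0,0,0],0.3]]'
python3 - <<'E'
from h import *
st();im=capture("wrist");cv2.imwrite("pics/w1.png",im[:,:,::-1]);print(tgt(438,-311,31,12.5-180))
E
```

```text
17.0
clock: 3.95
position: [438.2, -311.2, 50.6]
tcp_rot: [-0.0, -0.103, 0.995, 0.0]
wrist_force: [0.6, 0.5, -0.1]
gripper_width: 59.5
t 3.95 p [ 438.2 -311.2   50.6] yaw -168.21 lean 0.04 roll 0.04 F [ 0.61  0.47 -0.13] M [-0.012 -0.017 -0.006] w 59.5
(array([-0.011, -0.009,  0.745]), array([ 0.1 , -0.09, -0.69]))
```

View pics/w1.png

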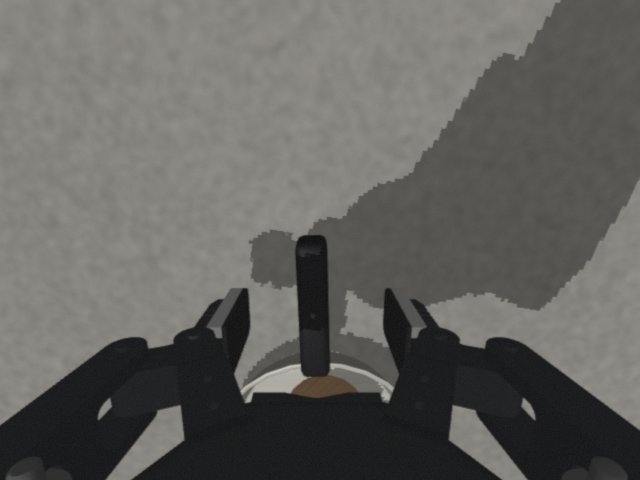

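```bash
python3 -m handwheel '[[[0,-0.04,0.4],[0,0,-0.7],0.3],[[0,0,0.36],[0,0,0],0.3],[[0,0,0],[0,0,0],0.5],[[0,0,0],[0,0,0],0.7],[[0,0,0],[0,0,0],1],[[0,0,0],[0,0,0],1],[[0,0,0],[0,0,0],1],[[0,0,0],[0,0,0],1],[[0,0,0],[0,0,0],1],[[0,0,0],[0,0,0],1]]' 120
python3 - <<'E'
from h import *
st()
E
python3 -m handwheel '[[[0,0,-0.1],[0,0,0],1],[[0,0,-0.2],[0,0,0],1],[[0,0,-0.3],[0,0,0],1],[[0,0,-0.3],[0,0,0],1],[[0,0,-0.3],[0,0,0],1],[[0,0,-0.3],[0,0,0],1],[[0,0,-0.3],[0,0,0],1],[[0,0,-0.2],[0,0,0],1],[[0,0,-0.1],[0,0,0],1],[[0,0,0],[0,0,0],1]]'
python3 - <<'E'
from h import *
st();im=capture("side");st()
c=calibration("side");cv2.imwrite("pics/s1.png",cv2.resize(im[260:420,230:390,::-1],None,fx=3.75,fy=3.75,interpolation=cv2.INTER_CUBIC))
E
```

```text
clock: 5.0
position: [439.0, -312.2, 33.2]
tcp_rot: [0.0, -0.11, 0.994, -0.0]
wrist_force: [-1.4, 0.6, 6.0]
gripper_width: 12.0
t 5.0 p [ 439.  -312.2   33.2] yaw -167.41 lean -0.02 roll -0.04 F [-1.39  0.6   6.02] M [0.281 0.222 0.093] w 12.0
clock: 6.0
position: [438.8, -312.5, 85.4]
tcp_rot: [0.0, -0.109, 0.994, -0.0]
wrist_force: [-0.0, 0.4, -4.7]
gripper_width: 11.9
t 6.0 p [ 438.8 -312.5   85.4] yaw -167.44 lean -0.02 roll -0.03 F [-0.04  0.44 -4.73] M [-0.131  0.415 -0.002] w 11.9
t 6.05 p [ 438.6 -312.4   85.1] yaw -167.44 lean 0.01 roll -0.01 F [ 0.4   0.22 -4.77] M [-0.107  0.46   0.032] w 11.6
```

View pics/s1.png

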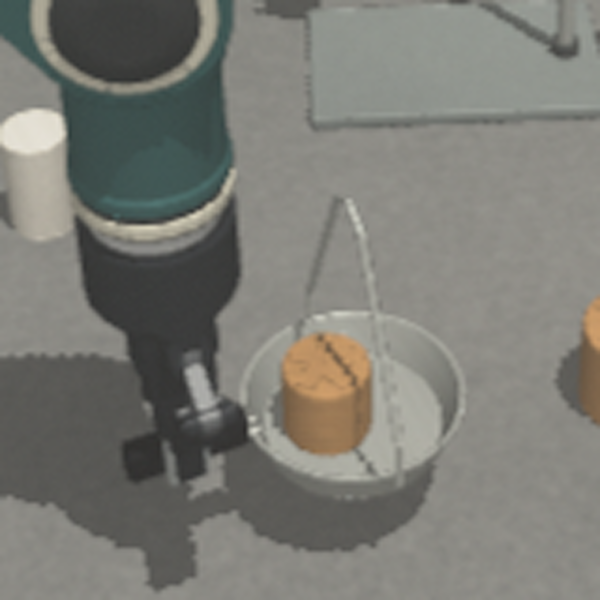

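```bash
python3 - <<'E'
from h import *
im=capture("top");S=[]
for i in range(20):
    S.append(state());capture("wrist")
s=S[-1];M=np.mean([q["torque"] for q in S],0);F=np.mean([q["wrist_force"] for q in S],0);print(M,F,np.std([q["torque"] for q in S],0))
x=-Q(s["tcp_rot"])[:,0];y=np.cross([0,0,1],x)
r=np.array([-M[1]/F[2],M[0]/F[2]])*1000;print("com along,across",r@x[:2],r@y[:2])
c=calibration("side");t=calibration("top")
P=plane(c,322,313.3,211);d=P-s["position"];print("bail side",P,d@x,d@y,d[2])
st()
cv2.imwrite("pics/t1.png",cv2.resize(im[225:325,375:455,::-1],None,fx=6,fy=6,interpolation=cv2.INTER_CUBIC))
for X in (P,s["position"]):print(proj(t,X),(proj(t,X)-[375,225])*6)
E
```

```text
[-0.11431688  0.43605566  0.00401738] [-0.02965877 -0.1136093  -5.50350066] [0.02462028 0.03663077 0.03002066]
com along,across 81.85352944709321 3.0393465085562394
bail side [ 530.49676156 -292.67161724  211.        ] 93.90074313642063 -0.7651654430827197 125.96925971026712
t 7.1 p [ 438.6 -312.3   85. ] yaw -167.44 lean 0.0 roll -0.0 F [ 0.12 -0.02 -4.8 ] M [-0.122  0.411 -0.003] w 11.7
[427.62716651 259.96599919] [315.76299907 209.79599514]
[426.15272316 296.67208409] [306.91633898 430.03250455]
```

View pics/t1.png

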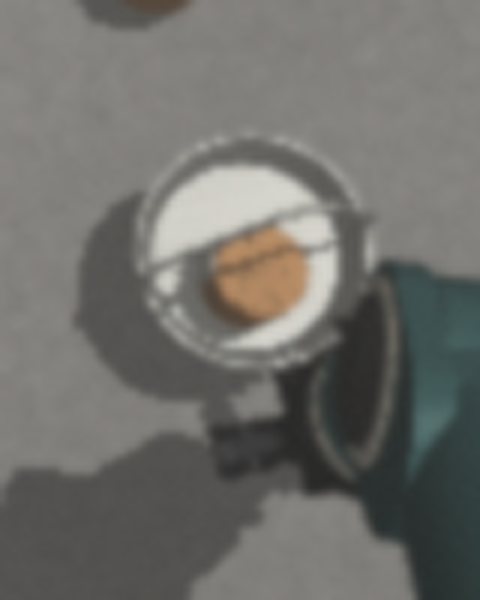

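```bash
cat >> h.py <<'E'
B=np.array([93.9,-0.8,122.8]) # bail_top from TCP in pan axes
HK=np.array([630,70.,300]);SY=-8.
F_=Ro.from_euler('y',180,degrees=True)
def go(dx,dz,lean,dy=0,yaw=SY,s=None):
    "tool delta to bring bail_top to hook saddle + dx (stand x), dy, dz"
    s=s or state();R=Q(s["tcp_rot"])
    P=Ro.from_euler('z',yaw,degrees=True)*Ro.from_euler('y',-lean,degrees=True);T=P*F_
    X=HK+Ro.from_euler('z',SY,degrees=True).apply([dx,dy,dz])-P.apply(B)
    w=Ro.from_matrix(R.T@T.as_matrix()).as_rotvec(degrees=True)
    return X.round(1),(R.T@(X-s["position"])/25).round(3),w.round(2),(T.inv().apply(X-s["position"])/25).round(3)
def bail(s=None):
    s=s or state();P=Q(s["tcp_rot"])@F_.as_matrix().T
    b=s["position"]+P@B;return b.round(1),(Ro.from_euler('z',SY,degrees=True).inv().apply(b-HK)).round(1)
E
python3 - <<'E'
from h import *
st();print(bail());print(go(-70,42,6))
E
```

```text
t 7.1 p [ 438.6 -312.3   85. ] yaw -167.44 lean 0.0 roll -0.0 F [ 0.12 -0.02 -4.8 ] M [-0.122  0.411 -0.003] w 11.7
(array([ 530.5, -292.7,  207.8]), array([ -48.1, -373. ,  -92.2]))
(array([481. ,  91.7, 210.1]), array([-5.17 , 15.406, -5.003]), array([ 1.07, -5.94, 20.55]), array([ 0.045, 16.241, -5.034]))
```

```bash
python3 -m handwheel '[[[0,0,-0.2],[0.1,-0.6,2.05],1],[[0,0,-0.4],[0.1,-0.6,2.05],1],[[0,0,-0.5],[0.1,-0.6,2.05],1],[[0,0,-0.6],[0.1,-0.6,2.05],1],[[0,0,-0.6],[0.1,-0.6,2.05],1],[[0,0,-0.6],[0.1,-0.6,2.05],1],[[0,0,-0.6],[0.1,-0.6,2.05],1],[[0,0,-0.6],[0.1,-0.6,2.05],1],[[0,0,-0.5],[0.1,-0.6,2.05],1],[[0,0,-0.3],[0.1,-0.6,2.05],1]]'
python3 - <<'E'
from h import *
st();print(bail());print(go(-70,42,6))
E
```

```text
clock: 8.1
position: [432.8, -312.2, 208.8]
tcp_rot: [0.054, 0.071, 0.996, -0.003]
wrist_force: [0.3, 1.4, -5.1]
gripper_width: 11.3
t 8.1 p [ 432.8 -312.2  208.8] yaw 171.87 lean -6.16 roll 0.04 F [ 0.33  1.4  -5.1 ] M [0.041 0.669 0.006] w 11.3
(array([ 512. , -324.4,  341. ]), array([ -62. , -406.9,   41. ]))
(array([481. ,  91.7, 210.1]), array([ 0.366, 16.267, -0.078]), array([ 0.03,  0.16, -0.13]), array([ 0.33 , 16.267, -0.084]))
```

```bash
python3 -m handwheel '[[[0.02,0.2,0],[0,0,0],1],[[0.02,0.4,0],[0,0,0],1],[[0.02,0.6,0],[0,0,0],1],[[0.02,0.8,0],[0,0,0],1],[[0.02,1,0],[0,0,0],1],[[0.02,1,0],[0,0,0],1],[[0.02,1,0],[0,0,0],1],[[0.02,1,0],[0,0,0],1],[[0.02,1,0],[0,0,0],1],[[0.02,1,0],[0,0,0],1]]'
python3 -m handwheel '[[[0.02,1,0],[0,0,0],1],[[0.02,1,0],[0,0,0],1],[[0.02,1,0],[0,0,0],1],[[0.02,1,0],[0,0,0],1],[[0.02,1,0],[0,0,0],1],[[0.02,0.9,0],[0,0,0],1],[[0.02,0.8,-0.02],[0,0,0],1],[[0.02,0.7,-0.02],[0,0,0],1],[[0.02,0.5,-0.02],[0,0,0],1],[[0.0,0.37,-0.02],[0,0,0],1]]'
python3 - <<'E'
from h import *
capture("wrist");s=st();print(bail());print(go(-70,42,6))
a=capture("side");b=capture("top")
A=cv2.resize(a[110:260,260:360,::-1],None,fx=4,fy=4,interpolation=cv2.INTER_CUBIC)
Bm=cv2.resize(b[190:290,260:360,::-1],None,fx=4,fy=4,interpolation=cv2.INTER_CUBIC)
o=np.zeros((600,800,3),np.uint8);o[:,:400]=A;o[:400,400:]=Bm;cv2.imwrite("pics/n1.png",o)
c,t=calibration("side"),calibration("top");X=bail()[0]
print((proj(c,X)-[260,110])*4,(proj(t,X)-[260,190])*4+[400,0])
E
```

```text
clock: 9.1
position: [454.7, -110.3, 206.5]
tcp_rot: [0.052, 0.068, 0.996, -0.002]
wrist_force: [-0.3, -0.0, -5.6]
gripper_width: 11.7
clock: 10.1
position: [478.0, 94.8, 208.4]
tcp_rot: [0.052, 0.068, 0.996, -0.002]
wrist_force: [-0.0, -0.5, -5.0]
gripper_width: 11.5
t 10.15 p [478.5  95.9 208.7] yaw 172.27 lean -6.01 roll 0.2 F [ 0.28  1.21 -5.13] M [0.145 0.593 0.017] w 11.7
(array([558.1,  83.9, 340.7]), array([-73.1,   3.8,  40.7]))
(array([481. ,  91.7, 210.1]), array([-0.128, -0.153, -0.041]), array([0.23, 0.01, 0.27]), array([-0.129, -0.152, -0.04 ]))
[169.37617172 218.1126447 ] [513.40628484 209.92079499]
```

View pics/n1.png

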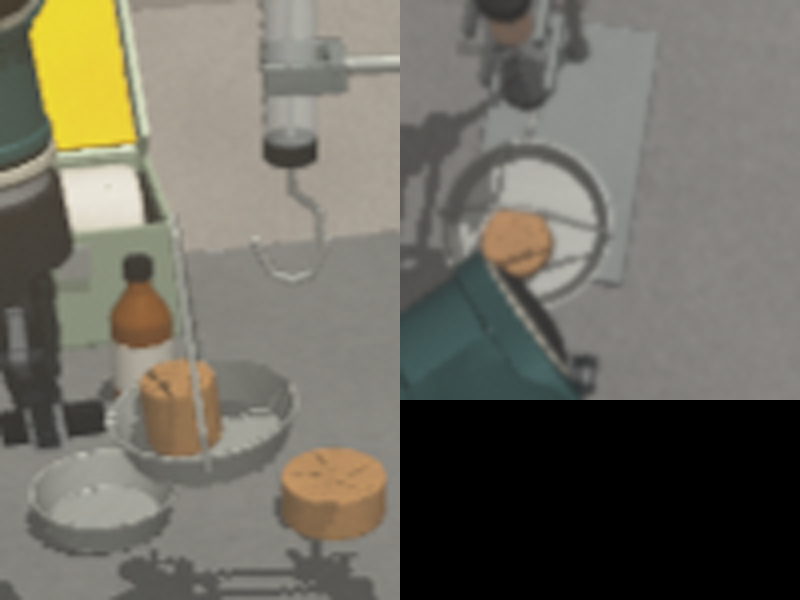

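```bash
python3 - <<'E'
from h import *
c,t=calibration("side"),calibration("top")
X=plane(c,303.75,163.25,343.5);print(X,Ro.from_euler('z',8,degrees=True).apply(X-HK))
print("saddle now",plane(c,260+292/4,110+276/4,300),"tip",plane(c,260+256/4,110+238/4,327),plane(t,292.75,222.5,327))
print("tri bail",tri(c,(303.75,163.25),t,(260+115/4,190+207/4)))
print(proj(c,HK),proj(t,[608.2,73.1,327]))
print(go(-20,42,6),go(2,42,6))
E
```

```text
[561.72349801  80.91870979 343.5       ] [-69.13163046   1.31019715  43.5       ]
saddle now [628.74196065  70.37141222 300.        ] tip [607.57405547  70.78938677 327.        ] [612.1884807   71.14331748 327.        ]
tri bail (array([560.57026961,  79.96264874, 343.77260547]), np.float64(2.065937606794119))
[333.54789983 179.01186064] [291.97358826 224.04365335]
(array([530.5,  84.8, 210.1]), array([-2.096, -0.049,  0.16 ]), array([ 0.11, -0.01,  0.15]), array([-2.096, -0.044,  0.16 ])) (array([552.3,  81.7, 210.1]), array([-2.972, -0.052,  0.252]), array([ 0.11, -0.01,  0.15]), array([-2.972, -0.044,  0.252]))
```

```bash
sed -i 's/^B=.*/B=np.array([96.7,-2.,122.8])/' h.py
python3 -m handwheel '[[[-0.15,0,0.01],[0,0,0],1],[[-0.3,0,0.03],[0,0,0],1],[[-0.3,0,0.03],[0,0,0],1],[[-0.35,0,0.03],[0,0,0],1],[[-0.35,0,0.03],[0,0,0],1],[[-0.35,0,0.03],[0,0,0],1],[[-0.3,0,0.03],[0,0,0],1],[[-0.25,0,0.02],[0,0,0],1],[[-0.25,0,0.02],[0,0,0],1],[[-0.15,0,0.01],[0,0,0],1]]'
python3 - <<'E'
from h import *
capture("wrist");capture("wrist");s=st();print(bail());print(go(1,42,6),go(1,5,6))
a=capture("side");b=capture("top");w=capture("wrist")
o=np.zeros((600,800,3),np.uint8);o[:,:400]=cv2.resize(a[110:260,280:380,::-1],None,fx=4,fy=4,interpolation=cv2.INTER_CUBIC)
o[:300,400:]=cv2.resize(b[180:255,260:360,::-1],None,fx=4,fy=4,interpolation=cv2.INTER_CUBIC);o[300:,400:]=cv2.resize(w[:,:,::-1],(400,300))
cv2.imwrite("pics/n2.png",o)
E
```

```text
clock: 11.25
position: [548.1, 82.6, 210.1]
tcp_rot: [0.053, 0.069, 0.996, -0.003]
wrist_force: [0.5, 0.8, -6.2]
gripper_width: 11.5
t 11.35 p [548.   82.6 210.2] yaw 172.03 lean -6.05 roll 0.09 F [ 0.17  0.38 -5.67] M [0.029 0.723 0.006] w 11.5
(array([630.1,  68.9, 342.5]), array([ 0.3, -1.1, 42.5]))
(array([548.7,  83.4, 209.8]), array([-0.021,  0.038,  0.018]), array([0.1 , 0.05, 0.03]), array([-0.021,  0.038,  0.018])) (array([548.7,  83.4, 172.8]), array([0.135, 0.035, 1.49 ]), array([0.1 , 0.05, 0.03]), array([0.133, 0.038, 1.49 ]))
```

View pics/n2.png

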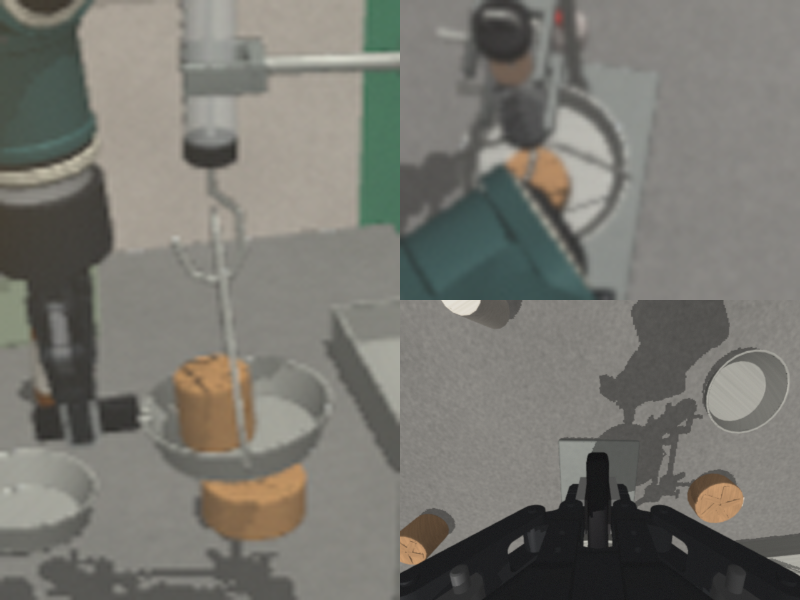

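```bash
python3 -m handwheel '[[[-0.01,0.02,0.06],[0,0,0],1],[[0.013,0.02,0.12],[0,0,0],1],[[0.013,0,0.12],[0,0,0],1],[[0.013,0,0.12],[0,0,0],1],[[0.013,0,0.12],[0,0,0],1],[[0.013,0,0.12],[0,0,0],1],[[0.013,0,0.12],[0,0,0],1],[[0.013,0,0.12],[0,0,0],1],[[0.013,0,0.12],[0,0,0],1],[[0.013,0,0.12],[0,0,0],1]]'
python3 - <<'E'
from h import *
st();print(bail())
E
python3 -m handwheel '[[[0.009,0,0.08],[0,0,0],1],[[0.009,0,0.08],[0,0,0],1],[[0.009,0,0.08],[0,0,0],1],[[0.009,0,0.08],[0,0,0],1],[[0.009,0,0.08],[0,0,0],1],[[0.009,0,0.08],[0,0,0],1],[[0.009,0,0.08],[0,0,0],1],[[0.009,0,0.08],[0,0,0],1],[[0.009,0,0.08],[0,0,0],1],[[0.009,0,0.08],[0,0,0],1]]'
python3 - <<'E'
from h import *
F=[]
for i in range(6):capture("wrist");F.append(np.r_[state()["wrist_force"],state()["torque"]])
print(np.mean(F,0).round(3));st();print(bail())
E
```

```text
clock: 12.5
position: [548.1, 83.6, 181.3]
tcp_rot: [0.053, 0.069, 0.996, -0.003]
wrist_force: [-0.5, -1.5, -6.0]
gripper_width: 11.4
t 12.5 p [548.1  83.6 181.3] yaw 172.04 lean -6.05 roll 0.08 F [-0.54 -1.55 -5.97] M [ 0.066  0.64  -0.014] w 11.4
(array([630.2,  70. , 313.6]), array([ 0.2, -0. , 13.6]))
clock: 13.5
position: [548.0, 83.7, 161.3]
tcp_rot: [0.053, 0.069, 0.996, -0.003]
wrist_force: [-0.1, -0.3, -4.8]
gripper_width: 12.0
[-0.136 -0.143 -4.658  0.059  0.642 -0.032]
t 13.8 p [548.   83.7 161.5] yaw 172.04 lean -6.06 roll 0.08 F [-0.73 -0.31 -4.27] M [ 0.036  0.648 -0.022] w 11.8
(array([630.1,  70. , 293.8]), array([ 0.1, -0. , -6.2]))
```

```bash
python3 -m handwheel '[[[0.009,0,0.08],[0,0,0],1],[[0.013,0,0.12],[0,0,0],1],[[0.013,0,0.12],[0,0,0],1],[[0.013,0,0.12],[0,0,0],1],[[0.013,0,0.12],[0,0,0],1],[[0.013,0,0.12],[0,0,0],1],[[0.013,0,0.12],[0,0,0],1],[[0.013,0,0.12],[0,0,0],1],[[0.013,0,0.12],[0,0,0],1],[[0.009,0,0.08],[0,0,0],1]]'
python3 - <<'E'
from h import *
a=capture("side");cv2.imwrite("pics/n3.png",cv2.resize(a[110:260,280:380,::-1],None,fx=4,fy=4,interpolation=cv2.INTER_CUBIC))
F=[]
for i in range(6):capture("wrist");F.append(np.r_[state()["wrist_force"],state()["torque"]])
print(np.mean(F,0).round(3));st();print(bail())
E
```

```text
clock: 14.8
position: [548.0, 83.7, 133.1]
tcp_rot: [0.053, 0.069, 0.996, -0.003]
wrist_force: [1.0, -0.3, -3.0]
gripper_width: 11.5
[ 0.666 -0.704 -2.809 -0.02   0.364 -0.04 ]
t 15.15 p [548.   83.8 133.5] yaw 172.04 lean -6.07 roll 0.09 F [ 1.37  0.33 -2.98] M [-0.007  0.404 -0.032] w 11.6
(array([630.1,  70.1, 265.8]), array([  0.1,   0.1, -34.2]))
```

View pics/n3.png

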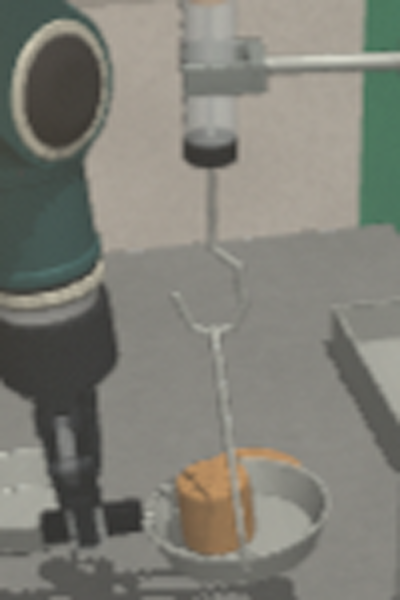

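```bash
python3 -m handwheel '[[[0.009,0,0.08],[0,0,0],1],[[0.013,0,0.12],[0,0,0],1],[[0.013,0,0.12],[0,0,0],1],[[0.013,0,0.12],[0,0,0],1],[[0.013,0,0.12],[0,0,0],1],[[0.013,0,0.12],[0,0,0],1],[[0.013,0,0.12],[0,0,0],1],[[0.013,0,0.12],[0,0,0],1],[[0.013,0,0.12],[0,0,0],1],[[0.009,0,0.08],[0,0,0],1]]'
python3 - <<'E'
from h import *
F=[]
for i in range(16):capture("wrist");F.append(np.r_[state()["wrist_force"],state()["torque"]])
print(np.mean(F,0).round(3),np.std(F,0).round(2));st();print(bail())
E
```

```text
clock: 16.15
position: [548.0, 83.8, 104.9]
tcp_rot: [0.053, 0.069, 0.996, -0.003]
wrist_force: [0.9, -1.6, -0.9]
gripper_width: 11.8
[ 1.702 -0.904 -0.813 -0.04   0.07  -0.047] [0.56 0.38 0.44 0.02 0.03 0.03]
t 16.95 p [547.8  83.8 105.1] yaw 172.04 lean -6.05 roll 0.08 F [ 2.33 -0.9  -0.01] M [-0.032  0.071 -0.075] w 11.8
(array([629.9,  70.1, 237.4]), array([ -0.1,   0.1, -62.6]))
```

```bash
python3 -m handwheel '[[[-0.04,-0.02,0],[0,0,0],1],[[-0.04,-0.02,0],[0,0,0],1],[[-0.04,-0.02,0],[0,0,0],1],[[0,0,0],[0,0,0],1]]'
python3 - <<'E'
from h import *
F=[]
for i in range(12):capture("wrist");F.append(np.r_[state()["wrist_force"],state()["torque"]])
print(np.mean(F,0).round(3),np.std(F,0).round(2));st();print(bail())
E
```

```text
clock: 17.35
position: [549.7, 82.4, 105.1]
tcp_rot: [0.052, 0.069, 0.996, -0.003]
wrist_force: [-3.3, 1.5, -0.5]
gripper_width: 11.7
[-3.724  2.561 -1.076  0.219  0.5    0.209] [0.42 0.42 0.4  0.03 0.04 0.04]
t 17.95 p [550.4  82.  105.4] yaw 172.06 lean -6.04 roll 0.08 F [-3.77  2.83 -1.13] M [0.2   0.556 0.188] w 11.7
(array([632.6,  68.3, 237.7]), array([  2.8,  -1.3, -62.3]))
```

```bash
python3 -m handwheel '[[[0.03,0.015,0],[0,0,0],1],[[0.03,0.02,0],[0,0,0],1],[[0,0,0],[0,0,0],1]]'
python3 - <<'E'
from h import *
F=[]
for i in range(12):capture("wrist");F.append(np.r_[state()["wrist_force"],state()["torque"]])
print(np.mean(F,0).round(3),np.std(F,0).round(2));st();print(bail())
E
```

```text
clock: 18.25
position: [549.6, 82.7, 105.4]
tcp_rot: [0.053, 0.07, 0.996, -0.003]
wrist_force: [-1.8, 1.6, -0.2]
gripper_width: 11.8
[-1.619  1.352 -0.792  0.088  0.317  0.076] [0.51 0.58 0.34 0.02 0.02 0.04]
t 18.85 p [549.3  82.9 105.3] yaw 172.03 lean -6.05 roll 0.08 F [-2.15  1.2  -0.24] M [0.058 0.331 0.068] w 11.6
(array([631.4,  69.2, 237.6]), array([  1.5,  -0.6, -62.4]))
```

```bash
python3 -m handwheel '[[[0.025,0.015,0.06],[0,0,0],1],[[0.025,0.015,0.08],[0,0,0],1],[[0.009,0,0.08],[0,0,0],1],[[0.009,0,0.08],[0,0,0],1],[[0.009,0,0.08],[0,0,0],1],[[0.005,0,0.04],[0,0,0],1],[[0,0,0],[0,0,0],1]]'
python3 - <<'E'
from h import *
F=[]
for i in range(14):capture("wrist");F.append(np.r_[state()["wrist_force"],state()["torque"]])
print(np.mean(F,0).round(3),np.std(F,0).round(2));st();print(bail())
E
```

```text
clock: 19.55
position: [548.5, 83.7, 94.5]
tcp_rot: [0.053, 0.069, 0.996, -0.003]
wrist_force: [1.1, -1.0, -0.2]
gripper_width: 11.3
[ 1.02  -0.983 -0.346 -0.083  0.067 -0.097] [0.36 0.4  0.43 0.02 0.03 0.02]
t 20.25 p [548.4  83.9  94.6] yaw 172.04 lean -6.05 roll 0.08 F [ 0.24 -1.28 -0.5 ] M [-0.058  0.088 -0.081] w 11.7
(array([630.5,  70.2, 226.9]), array([  0.5,   0.2, -73.1]))
```

```bash
python3 -m handwheel '[[[-0.01,-0.01,0.05],[0,0,0],1],[[0.005,-0.007,0.08],[0,0,0],1],[[0.008,0,0.08],[0,0,0],1],[[0,0,0],[0,0,0],1]]'
python3 - <<'E'
from h import *
F=[]
for i in range(14):capture("wrist");F.append(np.r_[state()["wrist_force"],state()["torque"]])
print(np.mean(F,0).round(3),np.std(F,0).round(2));st();print(bail())
E
```

```text
clock: 20.65
position: [548.6, 83.5, 89.0]
tcp_rot: [0.052, 0.069, 0.996, -0.003]
wrist_force: [0.8, 0.6, -0.2]
gripper_width: 11.7
[ 0.499 -0.004  0.073  0.008  0.07  -0.   ] [0.47 0.47 0.59 0.03 0.03 0.02]
t 21.35 p [548.8  83.4  89.4] yaw 172.05 lean -6.05 roll 0.09 F [-0.09  0.25 -0.1 ] M [0.02  0.095 0.002] w 11.6
(array([630.9,  69.8, 221.7]), array([  1. ,  -0.1, -78.3]))
```

```bash
python3 -m handwheel '[[[-0.008,0,0],[0,0,0],1],[[0,0,0],[0,0,0],1],[[0,0,0],[0,0,0],1],[[0,0,0],[0,0,0],1]]' 20
python3 - <<'E'
from h import *
F=[]
for i in range(10):capture("wrist");F.append(np.r_[state()["wrist_force"],state()["torque"]])
print(np.mean(F,0).round(3),np.std(F,0).round(2));st()
E
python3 -m handwheel '[[[0,0,0],[0,0,0],0.87],[[0,0,0],[0,0,0],0.86],[[0,0,0],[0,0,0],0.85],[[0,0,0],[0,0,0],0.84],[[0,0,0],[0,0,0],0.83],[[0,0,0],[0,0,0],0.81],[[0,0,0],[0,0,0],0.79],[[0,0,0],[0,0,0],0.76],[[0,0,0],[0,0,0],0.72],[[0,0,0],[0,0,0],0.68]]'
python3 - <<'E'
from h import *
F=[]
a=capture("side")
for i in range(10):capture("wrist");F.append(np.r_[state()["wrist_force"],state()["torque"]])
print(np.mean(F,0).round(3),np.std(F,0).round(2));st()
b=capture("side");w=capture("wrist")
o=np.zeros((600,800,3),np.uint8)
for i,m in enumerate((a,b)):o[:,400*i:400*i+400]=cv2.resize(m[130:280,280:380,::-1],None,fx=4,fy=4,interpolation=cv2.INTER_CUBIC)
o[:225,500:]=cv2.resize(w[:,:,::-1],(300,225))
cv2.imwrite("pics/n4.png",o)
E
```

```text
clock: 21.75
position: [549.0, 83.4, 89.4]
tcp_rot: [0.053, 0.069, 0.996, -0.003]
wrist_force: [-0.1, -0.6, 0.9]
gripper_width: 11.5
[-0.004  0.159 -0.002  0.023  0.125  0.029] [0.54 0.34 0.52 0.02 0.02 0.02]
t 22.25 p [549.   83.3  89.4] yaw 172.04 lean -6.05 roll 0.08 F [-0.21  0.75  0.34] M [0.038 0.128 0.025] w 11.7
clock: 23.25
position: [549.0, 83.3, 89.4]
tcp_rot: [0.053, 0.069, 0.996, -0.003]
wrist_force: [-0.1, -1.0, -0.5]
gripper_width: 27.5
[ 0.03  -0.213  0.045 -0.013  0.124  0.006] [0.26 0.35 0.46 0.02 0.03 0.04]
t 23.8 p [549.   83.3  89.4] yaw 172.04 lean -6.05 roll 0.08 F [-0.07  0.04  0.1 ] M [0.007 0.137 0.077] w 27.3
```

View pics/n4.png

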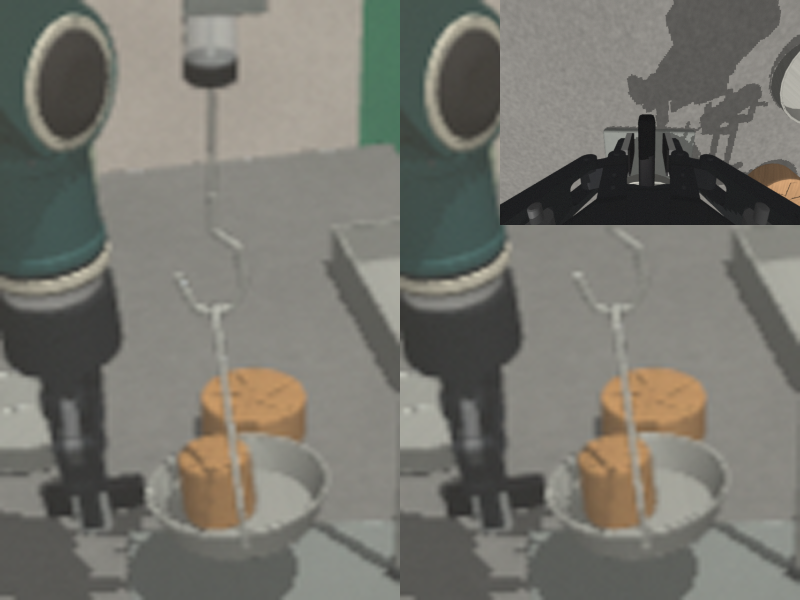

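```bash
python3 -m handwheel '[[[0,0,0],[0,0,0],0.62],[[0,0,0],[0,0,0],0.56],[[0,0,0],[0,0,0],0.5],[[0,0,-0.1],[0,0,0],0.5],[[0,0,-0.2],[0,0,0],0.5],[[0,0,-0.3],[0,0,0],0.5],[[0,0,-0.4],[0,0,0],0.5],[[0.2,0,-0.5],[0,0,0],0.5],[[0.4,0,-0.5],[0,0,0],0.5],[[0.5,0,-0.5],[0,0,0],0.5]]'
python3 -m handwheel '[[[0.6,0,-0.4],[0,0,0],0.5],[[0.6,0,-0.3],[0,0,0],0.5],[[0.6,0,-0.2],[0,0,0],0.5],[[0.5,0,0],[0,0,0],0.5],[[0.3,0,0],[0,0,0],0.5],[[0.1,0,0],[0,0,0],0.5],[[0,0,0],[0,0,0],0.5],[[0,0,0],[0,0,0],0.5],[[0,0,0],[0,0,0],0.5],[[0,0,0],[0,0,0],0.5]]'
python3 - <<'E'
from h import *
st();ims=[]
for i in range(12):ims.append(capture("side"))
d=[int(cv2.absdiff(ims[0],m)[130:280,300:380].max()) for m in ims[1:]];print("max frame diff",d)
o=np.zeros((600,800,3),np.uint8)
for i,m in enumerate((ims[0],ims[-1])):o[:,400*i:400*i+400]=cv2.resize(m[130:280,280:380,::-1],None,fx=4,fy=4,interpolation=cv2.INTER_CUBIC)
cv2.imwrite("pics/n5.png",o);st()
E
```

```text
clock: 24.9
position: [515.1, 88.1, 150.0]
tcp_rot: [0.053, 0.069, 0.996, -0.003]
wrist_force: [-1.3, -0.2, -0.3]
gripper_width: 42.7
clock: 25.9
position: [446.8, 97.5, 163.8]
tcp_rot: [0.053, 0.069, 0.996, -0.003]
wrist_force: [-0.0, 0.3, -0.8]
gripper_width: 42.7
t 25.9 p [446.8  97.5 163.8] yaw 172.02 lean -6.04 roll 0.1 F [-0.04  0.28 -0.76] M [0.033 0.075 0.054] w 42.7
max frame diff [4, 4, 4, 9, 9, 8, 8, 3, 4, 3, 4]
t 26.5 p [446.5  97.5 163.9] yaw 172.04 lean -6.05 roll 0.08 F [ 0.44  0.7  -0.52] M [ 0.021  0.121 -0.016] w 42.7
```

View pics/n5.png

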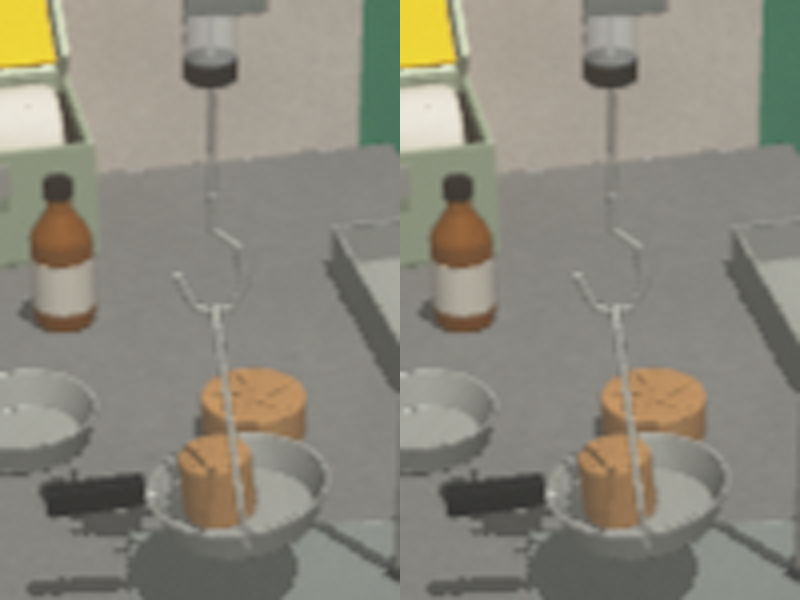

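Both side views show the same thing: the bail sits in the hook at (215,310), the pack stands upright in the dish, the handle is free, and nothing moves between them.

```bash
python3 -c "
from cell import *
print(close_job())"
```

```text
the job is handed in; nothing more can be done
None
```

The loaded pan is hanging by its bail in the spring-balance hook, with the pack upright in it. I handed the job in at about 26.5 s; no verdict was reported.

**How it went:** I gripped the pan by its handle, lifted it and turned it to the hook. I gave it 6° of handle-down lean, brought the bail in over the hook's tip and lowered it in stages. Partway down the bail was pressing sideways on the hook, with up to about 4.5 N on the wrist. I corrected that by steps of a millimetre or two. I let go gradually once the vertical force on the wrist read about 0 N.

**Last checks:**
- **At rest:** in 12 side views over 0.6 s after I backed away, the pan and hook differed only by image noise (9 grey levels at most).
- **Bail and pack:** the bail is seated at the saddle, and the hook came down about 70–80 mm.
- **Arm:** it stands about 100 mm back from the handle, touching nothing.
- **Bystanders:** I saw no sign of any being moved, but did not measure each one again.

**What disagreed:**
- **Handle distance:** the dish-to-handle distance came out near 90–97 mm in the images, against the stated 100 mm. I used the observed bail position instead.
- **Wrist moment:** it had a tilt-dependent offset of about 0.12 N·m, so I set the lean mainly from the weight and the pack's position. Force and moment barely changed at release, so the lean looks right.
- **Weight:** single force readings were noisy. The averaged total was about 5.5 N, which puts the pack near 0.41 kg.

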